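# Change the setting of a live decade load box

## Task

The decade load box on the bench is switched on and needs a new setting. Pull its isolator handle fully over to off (towards you) before turning any dial, turn the three dials, from left to right, to 3, 7 and 4, then throw the isolator fully back to on (away from you). Leave the other things on the bench where they are.

Things in the scene. Friction and masses are not known exactly. Their poses are not given: they have to be found in the camera images.
- loadbox: Decade load box, fixed: grey, blue end cheeks, 170 mm deep (x), 450 mm wide (y), aluminium panel on top 90 mm above the table (cheeks 92 mm); black cooler behind, out to x = +0.110. Origin under its centre at table height, x away from the robot, y left. On the line x = 0: dials at y = +0.165, +0.055, -0.055, isolator at -0.165. Two black terminals, 114 mm high, at x = +0.068, y = +0.112, +0.002.
- dial_left (a joint): The left dial, a black bar knob on a vertical axis (see its _axis point). Value in rad, clockwise from above: 0 at mark 0, 0.5236 (30 degrees) per mark, 4.712 at mark 9; stops at both ends. In the load box's frame its pointed end points at angle 2.356 minus this value, counter-clockwise from +x. It clicks into each mark: about 0.09 N m turns it over a click; let go between marks it snaps to the nearer.
- dial_middle (a joint): The middle dial, a black bar knob on a vertical axis (see its _axis point). Value in rad, clockwise from above: 0 at mark 0, 0.5236 (30 degrees) per mark, 4.712 at mark 9; stops at both ends. Pointing direction and clicks as for dial_left.
- dial_right (a joint): The right dial, a black bar knob on a vertical axis (see its _axis point). Value in rad, clockwise from above: 0 at mark 0, 0.5236 (30 degrees) per mark, 4.712 at mark 9; stops at both ends. Pointing direction and clicks as for dial_left.
- dial_left_axis (a point): On the left dial's axis, 115 mm above the table, fixed to the load box. Bar 14 mm wide, 61 mm long (27 mm to its blunt end, 34 mm to its pointed end with a white line), flat sides 98 to 132 mm above the table over a skirt 48 mm across. Ten marks on the panel, 0 to 9: the longest, 0, is at the near left, 1 to 9 follow clockwise by the far side to the near right; the gap faces the robot.
- dial_middle_axis (a point): On the middle dial's axis, 115 mm above the table, fixed to the load box; knob and marks as for dial_left_axis.
- dial_right_axis (a point): On the right dial's axis, 115 mm above the table, fixed to the load box; knob and marks as for dial_left_axis.
- isolator (a joint): Isolator T-handle at the panel's right end, pivot along the load box's y, 98 mm above the table at x = 0, y = -0.165. Value in rad: 0 off, leaning 0.6 rad towards the robot; 0.6 upright; 1.2 on, leaning 0.6 rad away; a stop at each end. Under 3 N at the bar moves it; from about 0.4 rad past upright it falls to its stop. Black base, 70 by 54 mm, to 102 mm above the table.
- isolator_bar (a point): Middle of the handle's black cross bar, 60 mm from the pivot; moves with the handle. Bar 15 mm thick, 64 mm long along the load box's y, on a steel stem 10 (across the pivot) by 14 mm. At either stop the bar's centre is 147 mm above the table and 34 mm in x from the pivot; upright, 158 mm above the table.
- multimeter: Bystander: grey handheld meter lying face up, 182 x 86 x 42 mm, origin under its centre, length along its x; lies to the right of the load box.
- wrench: Bystander: flat steel spanner, 150 mm long along its x, lying on the front strip of the load box's panel, in front of the left and middle dials (about x = -0.068 of the load box).
- mug: Bystander: white mug, 80 mm across, 92 mm high, handle towards its +y, origin under its centre; stands behind the load box.
- spool: Bystander: upright spool, 64 mm across, 50 mm high, origin under its centre; right of the load box.
- case: Bystander: grey hard case, 85 x 170 x 55 mm, origin under its centre; left of the load box.

How it is judged:
By the outcome, as a careful person would: the job done as asked, in the order asked, and still so for the second after the job is handed in, with the robot touching nothing.
It also fails if it takes over 64 s, if anything falls off the work surface, if the arm or the gripper's body presses on something with over 40 N, if the wrist force passes 120 N, or if a joint passes its speed limit or range.

## Robot

A 7-joint arm with a two-finger parallel gripper is mounted at the origin on the work surface. World frame = base frame: x ahead of the robot, y to its left, z up, the work surface at z = 0. Lengths are in mm, angles in rad, forces in N, time in s.
With the tool pointing down it reaches from about 425 to 875 mm from the base axis. Payload 4.7 kg.
Tool frame: the origin (TCP) lies at the very end of the fingers, on their centre line; the grasp point (between the pads) lies 19 mm behind it; x points along the fingers, y is the direction in which the jaws open and shut, and the axes are right-handed (so a half turn about x gives the same grasp; the last joint's range is limited). The gripper opens to 85 mm and grips with 20 to 120 N. Pads are 22 mm wide; open, the fingers measure 114 mm over their backs; the gripper's body (76 mm by 85 mm) begins 54 mm behind the grasp point. The pads swing forward as they close: fully open they stand 13 mm farther back than shut.
Start: joints at [-1.119, 0.321, -0.07, 1.45, 0.023, 1.371, -0.057], TCP at [275.594, 588.704, 231.349] pointing down, gripper open.
Joint ranges: [-2.86, 2.86], [-0.3, 2.09], [-1.38, 1.24], [0.06, 2.45], [-1.56, 4.7], [0.09, 2.05], [-2.69, 2.69]. Speed limits (rad/s): [2.57, 2.57, 3.14, 3.14, 3.14, 3.14, 3.14].

## Interface

Orientations are given as a unit quaternion [w, x, y, z].
In Python, from rig import get_state, viewer, ticket gives the robot as it stands. The module is installed in compiled form; this text tells all that it offers.
- The arm moves only by the shell command python3 -m inch 'ROWS' [FORCE]. ROWS is a JSON object of lists of equal length, an entry for each row: "twist": the turn, a rotation vector about the world's x, y, z in rad, a list of three; "translation": the shift along the world's x, y, z in m, a list of three; "grip": the closure, from 0 (fully open) to 1 (shut). In form: {"twist": [[rx, ry, rz], ...], "translation": [[tx, ty, tz], ...], "grip": [grip, ...]}. A call has 1 to 20 rows; each row is the pose to reach, as a shift and turn from the pose commanded when the call began; what a row does not reach only later rows make up. A row lasts 1/8 s, in which the tool goes at most 62.5 mm and 10.7 degrees, less where a joint would pass 70% of its speed; a pose out of reach is approached as far as the arm can. A call with a gripper value outside its range is refused whole. The fingers move at their own pace and stop on an object; FORCE is the grip in N (left out, the last holds). Time passes only in rows, so rows that repeat a pose let the fingers close. It gives the time, the measured TCP pose, the force and the opening at its end, in the units of the state.
- get_state(): the state, without advancing time (a new reading comes with each control period).
- viewer.snapshot(name): name is "side" or "top"; returns (picture, depth): 384x512x3 uint8, red, green, blue; 384x512 float32, mm along the optical axis (not along the pixel's ray), 0 where there is no reading.
- viewer.camera_model(name): a dict with "fx", "fy", "cx", "cy" (pixels), "R" (3x3) and "t" (3): a world point X has camera coordinates R X + t. Camera axes: x right, y down, z forward; pixel columns grow to the right and rows downward; lengths in mm; the calibration is good to about 2 mm. A picture is of the moment at which its call begins. camera_model takes no time and is no camera call.
- ticket.close_job(): hands the job in, once; it reports no verdict.
The state is a dict: "time": time; "joints": joint angles; "dq": joint speeds; "tau": joint torques, N m; "eef_pos": TCP position; "eef_rot": TCP orientation; "wrist_force": force on the tool from outside, world axes, zero at the start; "moment": the same for the moment, N m; "gripper_width": finger opening in mm.
Only numpy, scipy, OpenCV 4.12 (cv2) and the standard library are available. Lean on these libraries where they do the work, as an engineer would, in place of code of your own. Each camera call takes 0.05 s, during which the arm holds its last target.

## Working session

There is one attempt and no reset: what is moved stays moved. The work goes in short steps, Python scripts to look and compute and a shell command to move; the robot and the scene stay as the last step left them, time stands still between calls to the robot, and variables do not carry over. Pictures are saved under pics/ and viewed, and the job is handed in when it is done.

```bash
mkdir -p pics; python3 - <<'E'
from rig import get_state, viewer
import cv2,numpy as np
s=get_state()
for k in s: print(k,np.round(s[k],4))
for n in ("top","side"):
    p,d=viewer.snapshot(n); cv2.imwrite(f"pics/{n}0.png",cv2.cvtColor(p,cv2.COLOR_RGB2BGR)); np.save(f"pics/{n}0.npy",d)
    print(n,viewer.camera_model(n))
E
```

```text
time 0.0
joints [-1.1189  0.3218 -0.0701  1.4517  0.0226  1.3708 -0.0569]
dq [ 0.0031 -0.0003 -0.0009 -0.0003  0.0014 -0.     -0.0006]
tau [-3.00000e-04 -4.93581e+01 -3.82800e-01 -3.14330e+01  1.29000e-02
  1.15000e-02 -0.00000e+00]
eef_pos [275.3473 588.2062 230.2252]
eef_rot [ 0.6901  0.1529  0.6904 -0.1542]
wrist_force [ 0.1042  0.183  -0.1097]
moment [0.0332 0.0267 0.0307]
gripper_width 85.4034
top {'fx': 380.8341898918239, 'fy': 380.8341898918239, 'cx': 251.91518979341686, 'cy': 189.33347737526918, 'R': array([[-2.69487409e-02, -9.99636359e-01, -9.56655727e-04],
       [-9.97678044e-01,  2.69558036e-02, -6.25452189e-02],
       [ 6.25482623e-02, -7.31080481e-04, -9.98041673e-01]]), 't': array([  12.52981188,  578.72444073, 1079.15609233])}
side {'fx': 379.93204134808866, 'fy': 379.93204134808866, 'cx': 254.73261655979283, 'cy': 191.08135808404256, 'R': array([[ 0.99760521, -0.06897079, -0.00518466],
       [-0.04500459, -0.59037517, -0.80587328],
       [ 0.05252082,  0.80417672, -0.59206535]]), 't': array([-556.41310888,  104.42621246, 1050.25518344])}
```

View pics/top0.png

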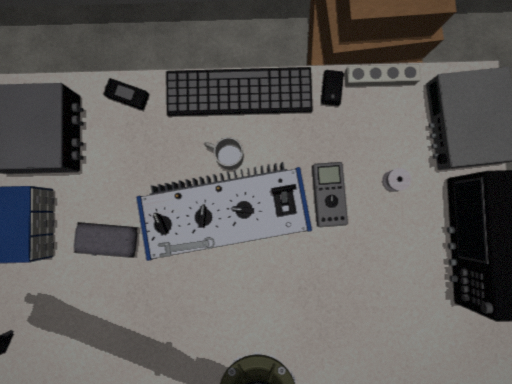

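View pics/side0.png

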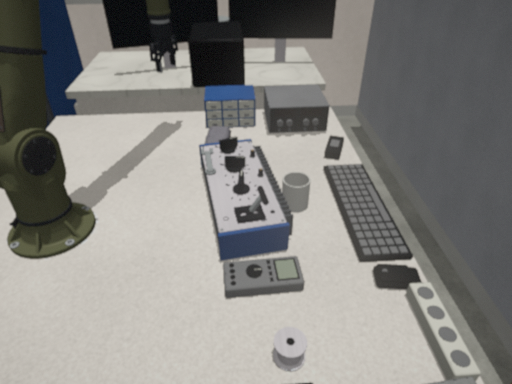

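```bash
cat > h.py <<'E'
import cv2,numpy as np
from rig import get_state, viewer
def px2w(n,u,v,z=None,d=None):
    m=viewer.camera_model(n); r=np.array([(u-m['cx'])/m['fx'],(v-m['cy'])/m['fy'],1.])
    R,t=np.array(m['R']),np.array(m['t']); c=-R.T@t; w=R.T@r
    return c+w*((z-c[2])/w[2] if d is None else d)
def w2px(n,X):
    m=viewer.camera_model(n); c=np.array(m['R'])@np.array(X,float)+m['t']
    return m['fx']*c[0]/c[2]+m['cx'],m['fy']*c[1]/c[2]+m['cy']
E
python3 - <<'E'
from h import *
p=cv2.imread('pics/top0.png')
c=p[155:270,125:325]; cv2.imwrite('pics/crop0.png',cv2.resize(c,None,fx=4,fy=4,interpolation=cv2.INTER_CUBIC))
# white panel via depth: points at z~90
d=np.load('pics/top0.npy'); 
m=viewer.camera_model('top')
v,u=np.mgrid[0:384,0:512]
P=np.stack([(u-m['cx'])/m['fx']*d,(v-m['cy'])/m['fy']*d,d],-1)-m['t']; W=P@np.array(m['R'])
M=(abs(W[...,2]-91)<8)&(v>160)&(v<265)&(u>130)&(u<318)&(d>0)
n,l,s,ce=cv2.connectedComponentsWithStats(M.astype(np.uint8))
k=1+np.argmax(s[1:,4]); Q=W[l==k][:,:2].astype(np.float32)
print(s[k],np.median(W[l==k][:,2]))
r=cv2.minAreaRect(Q);print(r,cv2.boxPoints(r))
E
```

```text
[ 136  162  176   99 9757] 90.04440019661995
((523.4741821289062, 77.71434020996094), (197.3514404296875, 450.2803039550781), 8.655976295471191) [[ 392.0385   285.43927]
 [ 459.80624 -159.71223]
 [ 654.90985 -130.01059]
 [ 587.1421   315.14093]]
```

View pics/crop0.png

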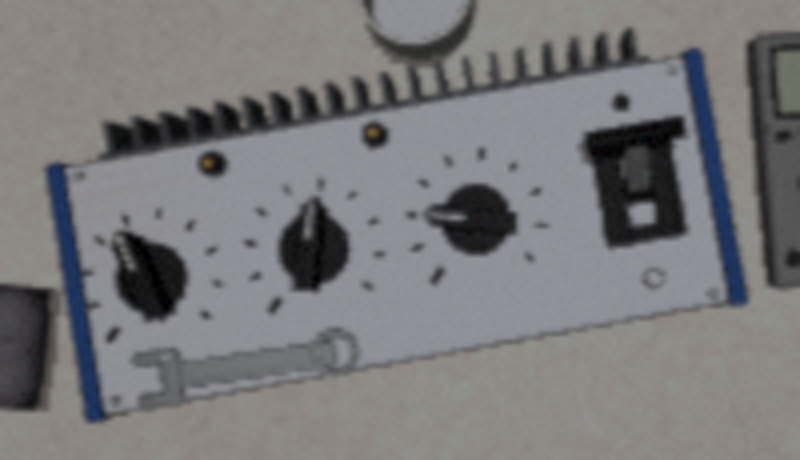

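```bash
cat >> h.py <<'E'
O=np.array([511.1,75.8]);yaw=np.radians(8.656)
def B(x,y,z):
    c,s=np.cos(yaw),np.sin(yaw); return np.array([O[0]+c*x-s*y,O[1]+s*x+c*y,z])
def overlay(n,img,box,f,out,vals=None,iso=None):
    u0,v0,u1,v1=box; im=cv2.resize(img[v0:v1,u0:u1],None,fx=f,fy=f,interpolation=cv2.INTER_CUBIC)
    def T(X):
        u,v=w2px(n,X); return int(round((u+.5-u0)*f)),int(round((v+.5-v0)*f))
    c=[T(B(x,y,91)) for x,y in((-85,-225),(85,-225),(85,225),(-85,225))]
    cv2.polylines(im,[np.array(c)],1,(0,255,0),1)
    for x,y in((68,112),(68,2)): cv2.circle(im,T(B(x,y,114)),3,(0,255,255),1)
    for i,y in enumerate((165,55,-55)):
        for k in range(10):
            a=2.356-k*.5236; cv2.circle(im,T(B(38*np.cos(a),y+38*np.sin(a),90)),2,(0,0,255),1)
        cv2.circle(im,T(B(0,y,132)),2,(255,0,0),-1)
        if vals:
            a=2.356-vals[i]*.5236; q=np.array([np.cos(a),np.sin(a)]);nn=np.array([-q[1],q[0]])
            pts=[q*34,q*25+nn*7,-q*27+nn*7,-q*27-nn*7,q*25-nn*7]
            cv2.polylines(im,[np.array([T(B(g[0],y+g[1],132)) for g in pts])],1,(0,255,0),1)
    if iso is not None:
        a=iso-.6; 
        cv2.line(im,T(B(60*np.sin(a),-165-32,98+60*np.cos(a))),T(B(60*np.sin(a),-165+32,98+60*np.cos(a))),(0,255,0),1)
    cv2.imwrite(out,im)
E
python3 - <<'E'
from h import *
overlay('top',cv2.imread('pics/top0.png'),(125,155,325,270),4,'pics/ov0.png',(4,5,2),1.2)
overlay('side',cv2.imread('pics/side0.png'),(190,120,310,250),4,'pics/ov1.png',(4,5,2),1.2)
E
```

```text
(no output)
```

View pics/ov0.png

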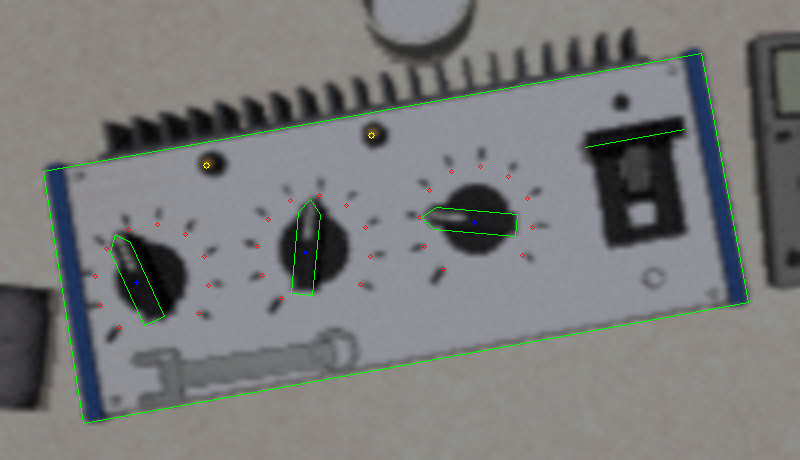

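View pics/ov1.png

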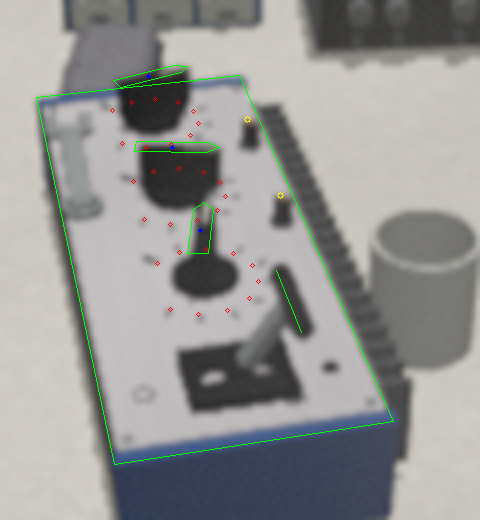

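```bash
sed -i 's/^O=.*/O=np.array([512.3,73.6]);yaw=np.radians(8.656)/' h.py
python3 - <<'E'
from h import *
from scipy.spatial.transform import Rotation as R
overlay('top',cv2.imread('pics/top0.png'),(125,155,325,270),4,'pics/ov2.png',(4,5,2),1.2)
overlay('side',cv2.imread('pics/side0.png'),(190,120,310,250),4,'pics/ov3.png',(4,5,2),1.2)
for y in(165,55,-55): print(B(0,y,105))
print(B(34,-165,147),B(-34,-165,147))
q=get_state()['eef_rot']; M=R.from_quat([*q[1:],q[0]]).as_matrix(); print(M.round(4))
print('jaw yaw',np.degrees(np.arctan2(M[1,1],M[0,1])))
E
```

```text
[487.46722496 236.72060962 105.        ]
[504.02240832 127.97353654 105.        ]
[520.57759168  19.22646346 105.        ]
[570.74550672 -84.40355295 147.        ] [503.52004336 -94.6376663  147.        ]
[[-6.000e-04  4.239e-01  9.057e-01]
 [-1.600e-03  9.057e-01 -4.239e-01]
 [-1.000e+00 -1.700e-03  1.000e-04]]
jaw yaw 64.9168160414846
```

View pics/ov2.png

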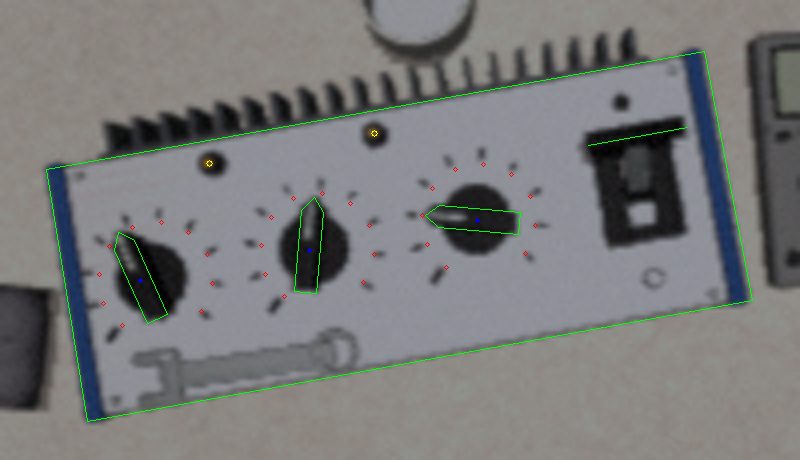

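View pics/ov3.png

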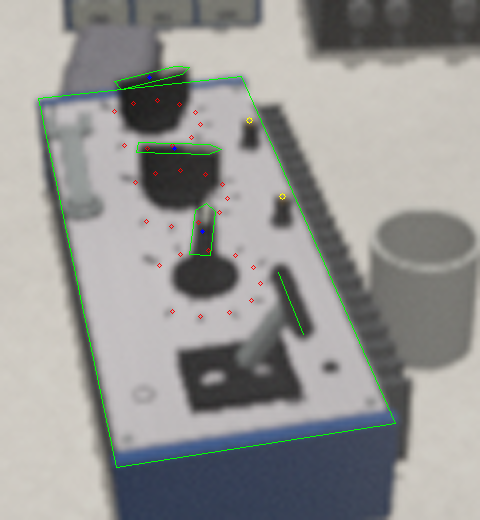

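```bash
python3 -m inch '{"twist":[[0,0,-0.07],[0,0,-0.14],[0,0,-0.21],[0,0,-0.28],[0,0,-0.35],[0,0,-0.42],[0,0,-0.49],[0,0,-0.56],[0,0,-0.63],[0,0,-0.7],[0,0,-0.77],[0,0,-0.84],[0,0,-0.91],[0,0,-0.983],[0,0,-0.983],[0,0,-0.983]],"translation":[[0.02,-0.048,0],[0.042,-0.096,0],[0.063,-0.144,0],[0.085,-0.192,0],[0.106,-0.24,0],[0.127,-0.288,0],[0.148,-0.336,0],[0.169,-0.384,0],[0.19,-0.432,0],[0.211,-0.48,0],[0.233,-0.528,0],[0.254,-0.576,0],[0.275,-0.624,0],[0.297,-0.673,0],[0.297,-0.673,0],[0.297,-0.673,0]],"grip":[0.6,0.6,0.6,0.6,0.6,0.6,0.6,0.6,0.6,0.6,0.6,0.6,0.6,0.6,0.6,0.6]}' 20
cat > look.py <<'E'
import sys
from h import *
tag=sys.argv[1]; vals=eval(sys.argv[2]); iso=float(sys.argv[3])
s=get_state(); print(s['time'],np.round(s['eef_pos'],1),np.round(s['wrist_force'],1),round(float(s['gripper_width']),1))
for n,b in(('top',(125,150,325,270)),('side',(180,70,330,250))):
    p,_=viewer.snapshot(n); p=cv2.cvtColor(p,cv2.COLOR_RGB2BGR)
    f=4 if n=='top' else 3
    x=p.copy(); u,v=w2px(n,s['eef_pos'])
    overlay(n,p,b,f,f'pics/{tag}_{n}.png',vals,iso)
    im=cv2.imread(f'pics/{tag}_{n}.png'); cv2.circle(im,(int((u+.5-b[0])*f),int((v+.5-b[1])*f)),4,(255,0,255),1); cv2.imwrite(f'pics/{tag}_{n}.png',im)
a=cv2.imread(f'pics/{tag}_top.png');c=cv2.imread(f'pics/{tag}_side.png')
E
python3 look.py a '(4,5,2)' 1.2
```

```text
time: 2.1
eef_pos: [572.2, -83.6, 230.7]
eef_rot: [0.536, 0.461, 0.537, -0.461]
wrist_force: [1.3, 0.5, -0.2]
gripper_width: 34.2
2.1 [572.2 -83.6 230.7] [ 1.3  0.5 -0.2] 34.2
```

View pics/a_side.png

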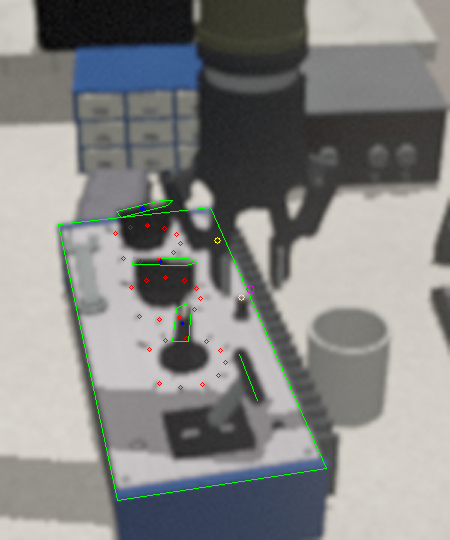

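View pics/a_top.png

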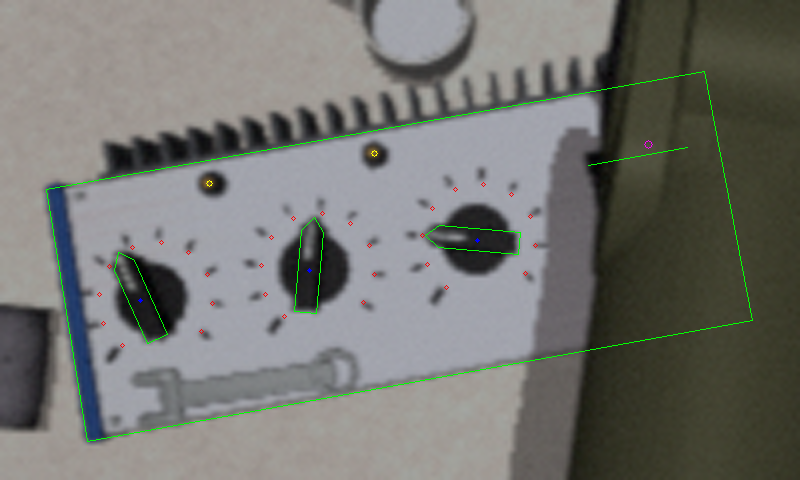

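```bash
python3 -m inch '{"twist":[[0,0,0],[0,0,0],[0,0,0],[0,0,0],[0,0,0],[0,0,0],[0,0,0],[0,0,0]],"translation":[[0.002,0,-0.015],[0.002,0,-0.03],[0.002,0,-0.045],[0.002,0,-0.06],[0.002,0,-0.075],[0.002,0,-0.092],[0.002,0,-0.092],[0.002,0,-0.092]],"grip":[0.6,0.6,0.6,0.6,0.6,0.6,0.6,0.6]}' 20
python3 look.py b '(4,5,2)' 1.2
```

```text
time: 3.2
eef_pos: [574.9, -84.4, 139.7]
eef_rot: [0.536, 0.461, 0.536, -0.461]
wrist_force: [-0.2, -0.2, -0.2]
gripper_width: 34.1
3.2 [574.9 -84.4 139.7] [-0.2 -0.2 -0.2] 34.1
```

View pics/b_side.png

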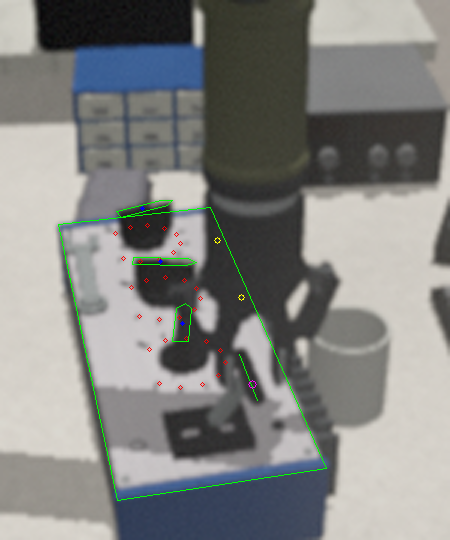

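```bash
python3 -m inch '{"twist":[[0,0,0],[0,0,0],[0,0,0],[0,0,0],[0,0,0],[0,0,0],[0,0,0],[0,0,0],[0,0,0],[0,0,0],[0,0,0]],"translation":[[0,0,-0.003],[-0.009,-0.0014,-0.003],[-0.018,-0.0027,-0.003],[-0.027,-0.0041,-0.003],[-0.036,-0.0055,-0.003],[-0.045,-0.0068,-0.003],[-0.054,-0.0082,-0.003],[-0.063,-0.0096,-0.003],[-0.072,-0.011,-0.003],[-0.072,-0.011,-0.003],[-0.072,-0.011,-0.003]],"grip":[0.6,0.6,0.6,0.6,0.6,0.6,0.6,0.6,0.6,0.6,0.6]}' 20
python3 look.py c '(4,5,2)' 0
```

```text
time: 4.68
eef_pos: [502.5, -95.3, 136.4]
eef_rot: [0.536, 0.461, 0.536, -0.461]
wrist_force: [0.3, 1.0, 0.6]
gripper_width: 34.2
4.675 [502.5 -95.3 136.4] [0.3 1.  0.6] 34.2
```

View pics/c_side.png

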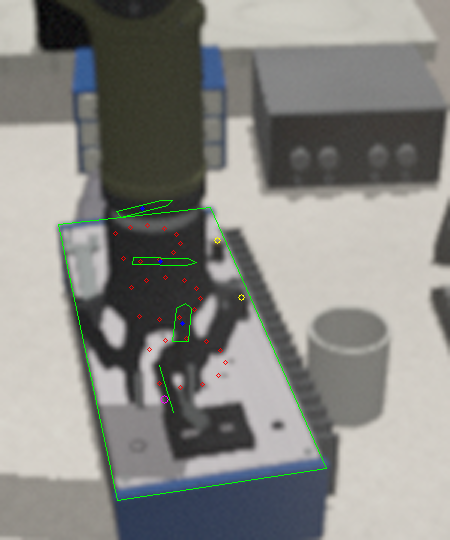

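```bash
python3 -m inch '{"twist":[[0,0,0],[0,0,0],[0,0,0],[0,0,0]],"translation":[[-0.003,-0.0005,0],[-0.006,-0.0009,0],[-0.006,-0.0009,0],[-0.006,-0.0009,0]],"grip":[0.6,0.6,0.6,0.6]}' 20
python3 look.py d '(4,5,2)' 0
```

```text
time: 5.28
eef_pos: [500.0, -95.7, 137.8]
eef_rot: [0.538, 0.463, 0.534, -0.459]
wrist_force: [7.7, 1.4, 0.5]
gripper_width: 33.9
5.275 [500.  -95.7 137.8] [7.7 1.4 0.5] 33.9
```

```bash
python3 - <<'E'
import cv2
a=cv2.imread('pics/c_side.png')[300:480,90:280];b=cv2.imread('pics/d_side.png')[300:480,90:280]
cv2.imwrite('pics/d2.png',cv2.resize(cv2.hconcat([a,b]),None,fx=2,fy=2))
E
```

```text
(no output)
```

View pics/d2.png

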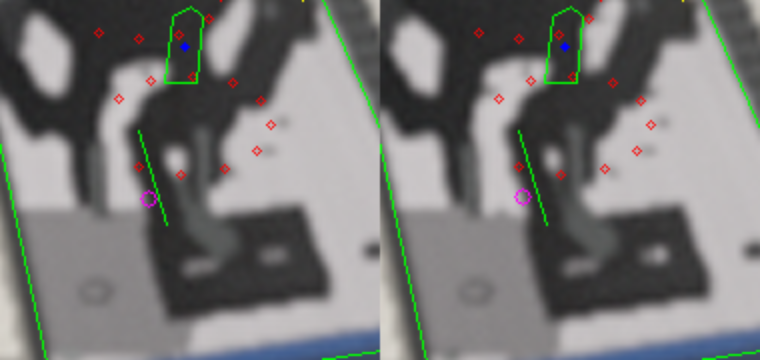

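```bash
python3 -m inch '{"twist":[[0,0,0],[0,0,0],[0,0,0],[0,0,0],[0,0,0],[0,0,0],[0,0,0]],"translation":[[0.005,0.001,0],[0.005,0.001,0.02],[0.005,0.001,0.04],[0.005,0.011,0.07],[0.005,0.05,0.1],[0.005,0.1,0.1],[0.005,0.1,0.1]],"grip":[0.6,0.6,0.6,0.6,0.6,0.6,0.6]}' 20
python3 look.py e '(4,5,2)' 0; python3 -c "
from h import *
print(get_state()['joints'])"
```

```text
time: 6.25
eef_pos: [500.9, 8.4, 236.0]
eef_rot: [0.537, 0.459, 0.539, -0.459]
wrist_force: [-0.1, -0.6, 0.6]
gripper_width: 34.1
6.25 [500.9   8.4 236. ] [-0.1 -0.6  0.6] 34.1
[-0.52626777 -0.01091264  0.46505333  1.81968211  0.00611133  1.33358643
  0.08847517]
```

View pics/e_side.png

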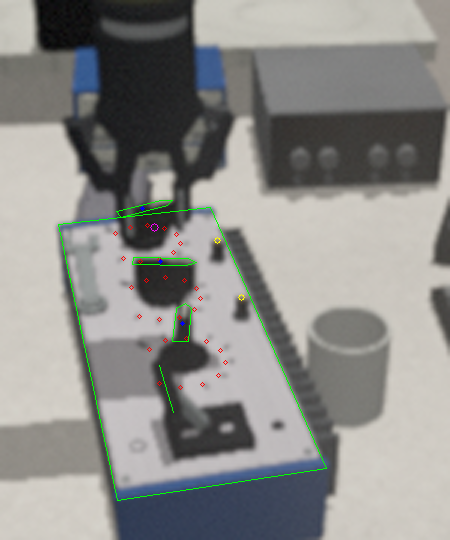

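View pics/e_top.png

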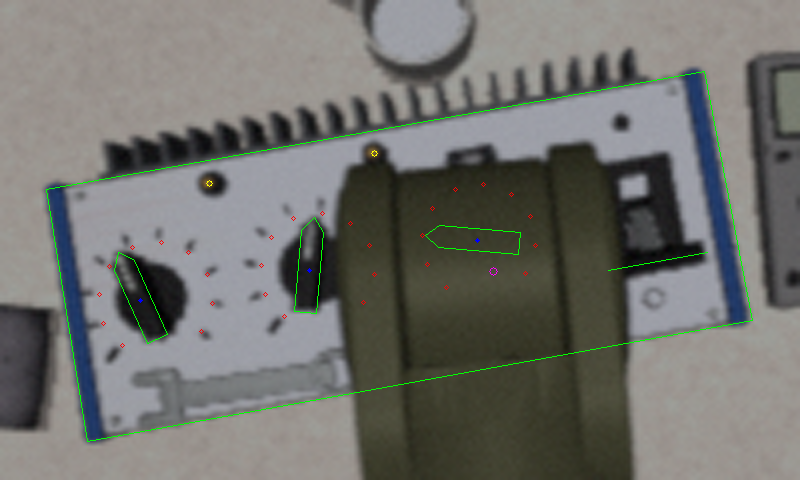

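```bash
python3 -m inch '{"twist":[[0,0,-0.16],[0,0,-0.32],[0,0,-0.48],[0,0,-0.64],[0,0,-0.8],[0,0,-0.96],[0,0,-1.12],[0,0,-1.28],[0,0,-1.309],[0,0,-1.309],[0,0,-1.309]],"translation":[[-0.001,0.02,0],[-0.003,0.05,0],[-0.005,0.08,-0.01],[-0.007,0.12,-0.02],[-0.009,0.16,-0.03],[-0.011,0.19,-0.04],[-0.012,0.22,-0.05],[-0.0125,0.228,-0.06],[-0.0125,0.228,-0.06],[-0.0125,0.228,-0.06],[-0.0125,0.228,-0.06]],"grip":[0.6,0.6,0.6,0.6,0.6,0.6,0.6,0.6,0.6,0.6,0.6]}' 20
python3 look.py f '(4,5,2)' 0; python3 -c "
from h import *
from scipy.spatial.transform import Rotation as R
s=get_state();q=s['eef_rot'];M=R.from_quat([*q[1:],q[0]]).as_matrix()
print(s['joints'],np.degrees(np.arctan2(M[1,1],M[0,1])))
p=cv2.imread('pics/f_side.png')[100:340,20:270];cv2.imwrite('pics/f2.png',cv2.resize(p,None,fx=2.4,fy=2.4))"
```

```text
time: 7.72
eef_pos: [489.7, 230.7, 176.9]
eef_rot: [0.144, 0.692, 0.144, -0.692]
wrist_force: [-0.3, -0.0, 0.4]
gripper_width: 34.1
7.725 [489.7 230.7 176.9] [-0.3 -0.   0.4] 34.1
[-0.75535767  0.12298797  0.28670003  1.80598671 -0.03689651  1.21712963
 -1.61723639] -66.42236004049133
```

View pics/f2.png

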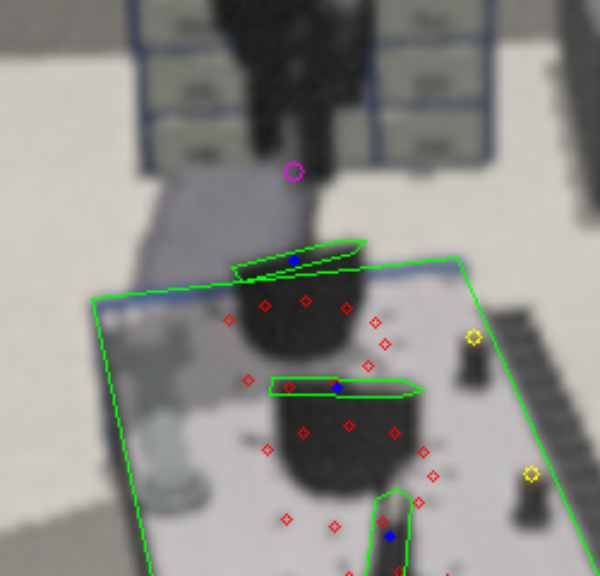

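```bash
python3 -m inch '{"twist":[[0,0,0],[0,0,0],[0,0,0],[0,0,0],[0,0,0],[0,0,0],[0,0,0],[0,0,0]],"translation":[[-0.0015,0.0055,0],[-0.0015,0.0055,-0.014],[-0.0015,0.0055,-0.028],[-0.0015,0.0055,-0.042],[-0.0015,0.0055,-0.056],[-0.0015,0.0055,-0.07],[-0.0015,0.0055,-0.07],[-0.0015,0.0055,-0.07]],"grip":[0.6,0.6,0.6,0.6,0.6,0.6,0.6,0.6]}' 20
python3 look.py g '(4,5,2)' 0; python3 -c "
from h import *
p=cv2.imread('pics/g_side.png')[100:340,20:270];cv2.imwrite('pics/g2.png',cv2.resize(p,None,fx=2.4,fy=2.4))"
```

```text
time: 8.82
eef_pos: [487.9, 237.4, 106.6]
eef_rot: [0.145, 0.692, 0.145, -0.692]
wrist_force: [0.1, -0.1, -0.2]
gripper_width: 34.0
8.825 [487.9 237.4 106.6] [ 0.1 -0.1 -0.2] 34.0
```

View pics/g2.png

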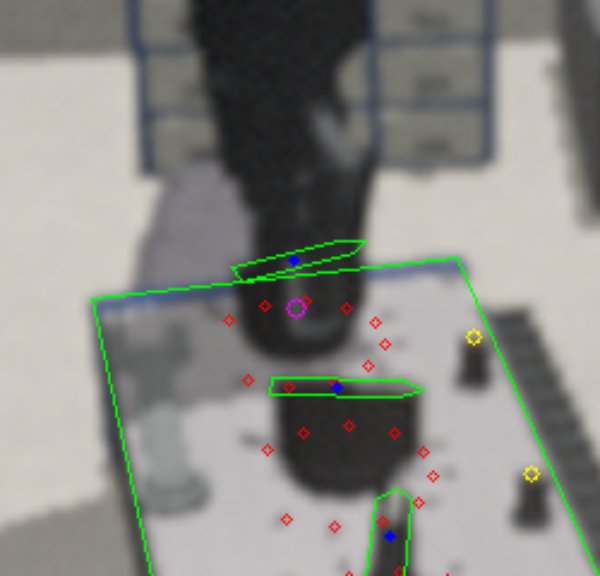

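```bash
python3 -m inch '{"twist":[[0,0,0],[0,0,0],[0,0,0],[0,0,0],[0,0,0],[0,0,0]],"translation":[[0,0,0],[0,0,0],[0,0,0],[0,0,0],[0,0,0],[0,0,0]],"grip":[0.7,0.8,0.9,0.95,0.95,0.95]}' 20
```

```text
time: 9.68
eef_pos: [487.1, 239.1, 106.9]
eef_rot: [0.144, 0.692, 0.146, -0.692]
wrist_force: [-3.3, 4.3, 3.9]
gripper_width: 13.8
```

```bash
python3 -m inch '{"twist":[[0,0,0],[0,0,0.1],[0,0,0.2],[0,0,0.3],[0,0,0.4],[0,0,0.5],[0,0,0.54],[0,0,0.54],[0,0,0.54]],"translation":[[-0.001,0.002,0],[-0.001,0.002,0],[-0.001,0.002,0],[-0.001,0.002,0],[-0.001,0.002,0],[-0.001,0.002,0],[-0.001,0.002,0],[-0.001,0.002,0],[-0.001,0.002,0]],"grip":[0.95,0.95,0.95,0.95,0.95,0.95,0.95,0.95,0.95]}' 20; cat > yaw.py <<'E'
from h import *
from scipy.spatial.transform import Rotation as R
s=get_state();q=s['eef_rot'];M=R.from_quat([*q[1:],q[0]]).as_matrix()
print(np.degrees(np.arctan2(M[1,1],M[0,1])),'j',np.round(s['joints'],2),np.round(s['moment'],2))
E
python3 yaw.py
```

```text
time: 10.8
eef_pos: [487.6, 238.4, 106.9]
eef_rot: [0.324, 0.629, 0.323, -0.628]
wrist_force: [0.5, -1.0, 5.3]
gripper_width: 13.5
-35.56025747257399 j [-0.71  0.19  0.23  1.88 -0.05  1.08 -1.09] [-0.21 -0.13 -0.05]
```

```bash
python3 -m inch '{"twist":[[0,0,0],[0,0,0],[0,0,0],[0,0,0],[0,0,0.1],[0,0,0.28],[0,0,0.46],[0,0,0.64],[0,0,0.82],[0,0,1.0],[0,0,1.18],[0,0,1.36],[0,0,1.54],[0,0,1.72],[0,0,1.9],[0,0,2.077],[0,0,2.077],[0,0,2.077]],"translation":[[0,0,0],[0,0,0],[0,0,0.02],[0,0,0.04],[0,0,0.07],[0.002,-0.01,0.07],[0.004,-0.03,0.07],[0.006,-0.04,0.07],[0.008,-0.05,0.07],[0.01,-0.06,0.07],[0.012,-0.07,0.07],[0.014,-0.08,0.07],[0.016,-0.09,0.07],[0.017,-0.1,0.07],[0.017,-0.109,0.07],[0.017,-0.109,0.07],[0.017,-0.109,0.07],[0.017,-0.109,0.07]],"grip":[0.75,0.6,0.6,0.6,0.6,0.6,0.6,0.6,0.6,0.6,0.6,0.6,0.6,0.6,0.6,0.6,0.6,0.6]}' 20; python3 yaw.py; python3 look.py k '(3,5,2)' 0
```

```text
time: 13.05
eef_pos: [503.4, 130.4, 176.1]
eef_rot: [0.706, 0.041, 0.706, -0.041]
wrist_force: [-0.0, -0.2, -0.2]
gripper_width: 34.1
83.38449447193841 j [-0.5   0.08  0.21  1.85 -0.02  1.21  1.17] [ 0.   -0.   -0.04]
13.05 [503.4 130.4 176.1] [-0.  -0.2 -0.2] 34.1
```

View pics/k_top.png

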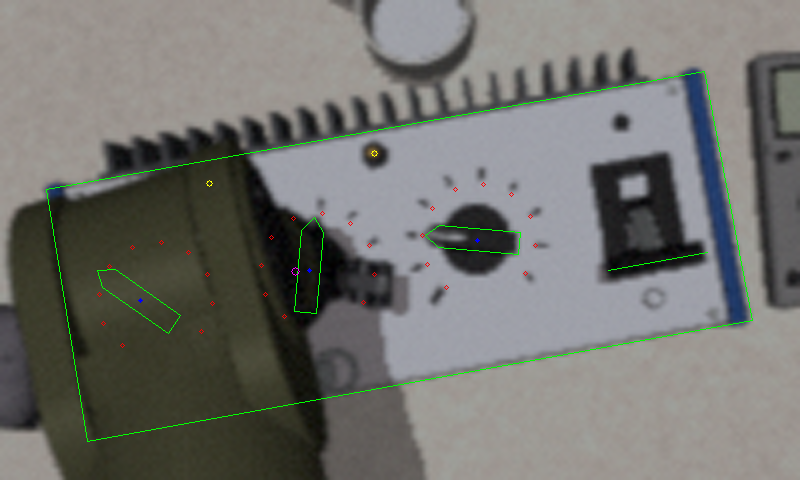

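View pics/k_side.png

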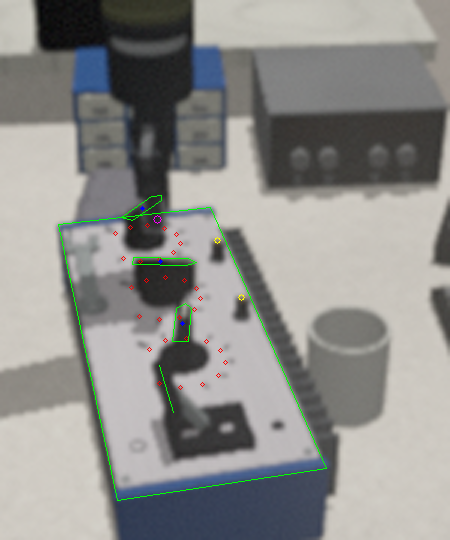

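```bash
python3 -m inch '{"twist":[[0,0,0],[0,0,0],[0,0,0],[0,0,0],[0,0,0],[0,0,0],[0,0,0],[0,0,0],[0,0,0],[0,0,0],[0,0,0],[0,0,0]],"translation":[[0,-0.001,-0.014],[0,-0.001,-0.028],[0,-0.001,-0.042],[0,-0.001,-0.056],[0,-0.001,-0.069],[0,-0.001,-0.069],[0,-0.001,-0.069],[0,-0.001,-0.069],[0,-0.001,-0.069],[0,-0.001,-0.069],[0,-0.001,-0.069],[0,-0.001,-0.069]],"grip":[0.6,0.6,0.6,0.6,0.6,0.6,0.7,0.8,0.9,0.95,0.95,0.95]}' 20; python3 yaw.py
```

```text
time: 14.65
eef_pos: [504.2, 131.1, 108.2]
eef_rot: [0.707, 0.04, 0.705, -0.039]
wrist_force: [0.7, 4.9, 1.1]
gripper_width: 13.5
83.60629253484753 j [-0.5   0.14  0.21  1.93 -0.04  1.07  1.19] [ 1.   -0.16  0.06]
```

```bash
python3 -m inch '{"twist":[[0,0,0],[0,0,-0.12],[0,0,-0.24],[0,0,-0.36],[0,0,-0.48],[0,0,-0.6],[0,0,-0.72],[0,0,-0.84],[0,0,-0.96],[0,0,-1.06],[0,0,-1.06],[0,0,-1.06]],"translation":[[0,0.002,0],[0,0.002,0],[0,0.002,0],[0,0.002,0],[0,0.002,0],[0,0.002,0],[0,0.002,0],[0,0.002,0],[0,0.002,0],[0,0.002,0],[0,0.002,0],[0,0.002,0]],"grip":[0.95,0.95,0.95,0.95,0.95,0.95,0.95,0.95,0.95,0.95,0.95,0.95]}' 20; python3 yaw.py
```

```text
time: 16.15
eef_pos: [504.8, 132.0, 108.2]
eef_rot: [0.59, 0.392, 0.589, -0.39]
wrist_force: [3.5, 4.7, 3.0]
gripper_width: 13.3
22.92788990949994 j [-0.57  0.15  0.29  1.93 -0.05  1.07  0.14] [ 0.83 -0.51 -0.01]
```

```bash
python3 -m inch '{"twist":[[0,0,0],[0,0,0],[0,0,0],[0,0,0],[0,0,-0.1],[0,0,-0.2],[0,0,-0.3],[0,0,-0.4],[0,0,-0.51],[0,0,-0.51],[0,0,-0.51],[0,0,-0.51]],"translation":[[0,0,0],[0,0,0],[0,0,0.02],[0,0,0.04],[0,0,0.07],[0.004,-0.03,0.07],[0.008,-0.06,0.07],[0.012,-0.09,0.07],[0.017,-0.109,0.07],[0.017,-0.109,0.07],[0.017,-0.109,0.07],[0.017,-0.109,0.07]],"grip":[0.75,0.6,0.6,0.6,0.6,0.6,0.6,0.6,0.6,0.6,0.6,0.6]}' 20; python3 yaw.py; python3 look.py m '(3,7,2)' 0
```

```text
time: 17.65
eef_pos: [520.2, 23.5, 177.1]
eef_rot: [-0.472, -0.526, -0.472, 0.527]
wrist_force: [-0.6, 0.0, -0.7]
gripper_width: 34.3
-6.2434897071594 j [-0.48  0.08  0.41  1.86 -0.03  1.21 -0.17] [ 0.   -0.02  0.01]
17.65 [520.2  23.5 177.1] [-0.6  0.  -0.7] 34.3
```

View pics/m_top.png

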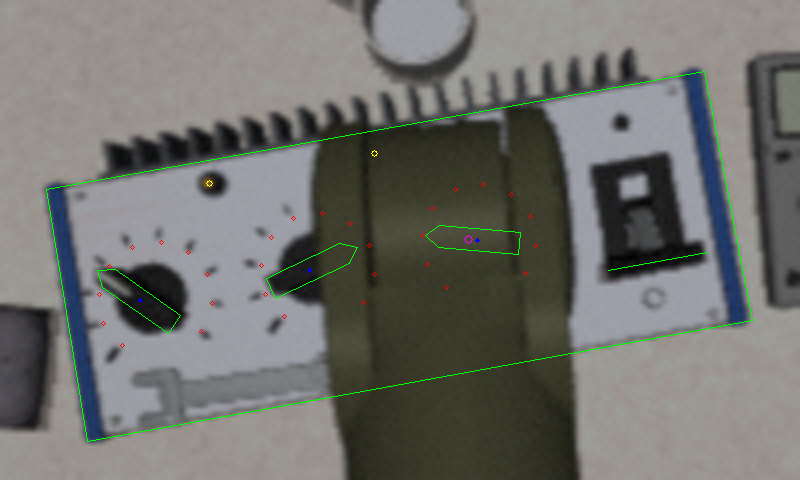

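View pics/m_side.png

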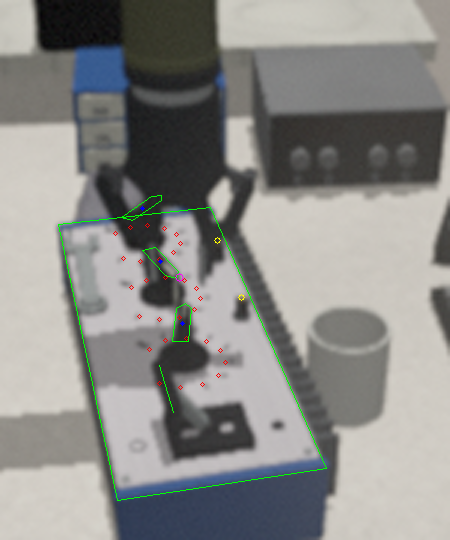

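```bash
python3 -m inch '{"twist":[[0,0,0],[0,0,0],[0,0,0],[0,0,0],[0,0,0],[0,0,0],[0,0,0],[0,0,0],[0,0,0],[0,0,0],[0,0,0],[0,0,0]],"translation":[[0.001,-0.001,-0.014],[0.001,-0.001,-0.028],[0.001,-0.001,-0.042],[0.001,-0.001,-0.056],[0.001,-0.001,-0.07],[0.001,-0.001,-0.07],[0.001,-0.001,-0.07],[0.001,-0.001,-0.07],[0.001,-0.001,-0.07],[0.001,-0.001,-0.07],[0.001,-0.001,-0.07],[0.001,-0.001,-0.07]],"grip":[0.6,0.6,0.6,0.6,0.6,0.6,0.7,0.8,0.9,0.95,0.95,0.95]}' 20; python3 yaw.py
```

```text
time: 19.25
eef_pos: [521.9, 21.4, 108.0]
eef_rot: [0.471, 0.527, 0.471, -0.527]
wrist_force: [-1.4, 0.4, 5.2]
gripper_width: 13.8
-6.41602651656229 j [-0.47  0.15  0.41  1.93 -0.07  1.07 -0.14] [-0.06  0.34 -0.02]
```

```bash
python3 -m inch '{"twist":[[0,0,-0.12],[0,0,-0.24],[0,0,-0.36],[0,0,-0.48],[0,0,-0.6],[0,0,-0.72],[0,0,-0.84],[0,0,-0.96],[0,0,-1.05],[0,0,-1.05],[0,0,-1.05]],"translation":[[0,0,0],[0,0,0],[0,0,0],[0,0,0],[0,0,0],[0,0,0],[0,0,0],[0,0,0],[0,0,0],[0,0,0],[0,0,0]],"grip":[0.95,0.95,0.95,0.95,0.95,0.95,0.95,0.95,0.95,0.95,0.95]}' 20; python3 yaw.py
```

```text
time: 20.62
eef_pos: [521.1, 22.0, 108.0]
eef_rot: [-0.143, -0.692, -0.144, 0.693]
wrist_force: [-3.7, 1.0, 7.7]
gripper_width: 13.6
-66.55291193120296 j [-0.55  0.16  0.5   1.93 -0.09  1.08 -1.18] [ 0.18  0.95 -0.  ]
```

```bash
python3 -m inch '{"twist":[[0,0,0],[0,0,0],[0,0,0],[0,0,0],[0,0,0.1],[0,0,0.26],[0,0,0.42],[0,0,0.58],[0,0,0.74],[0,0,0.9],[0,0,1.06],[0,0,1.22],[0,0,1.312],[0,0,1.312],[0,0,1.312]],"translation":[[0,0,0],[0,0,0],[0,0,0.02],[0,0,0.04],[0,0,0.07],[0,0,0.1],[-0.003,-0.02,0.122],[-0.006,-0.04,0.122],[-0.009,-0.06,0.122],[-0.012,-0.08,0.122],[-0.014,-0.1,0.122],[-0.016,-0.115,0.122],[-0.016,-0.115,0.122],[-0.016,-0.115,0.122],[-0.016,-0.115,0.122]],"grip":[0.75,0.6,0.6,0.6,0.6,0.6,0.6,0.6,0.6,0.6,0.6,0.6,0.6,0.6,0.6]}' 20; python3 yaw.py; python3 look.py n '(3,7,4)' 0
```

```text
time: 22.5
eef_pos: [505.6, -93.5, 229.2]
eef_rot: [0.536, 0.461, 0.536, -0.461]
wrist_force: [-0.8, -0.3, -0.2]
gripper_width: 34.3
8.529110503215515 j [-0.43  0.02  0.58  1.81 -0.01  1.32  0.3 ] [-0.01 -0.    0.03]
22.5 [505.6 -93.5 229.2] [-0.8 -0.3 -0.2] 34.3
```

View pics/n_top.png

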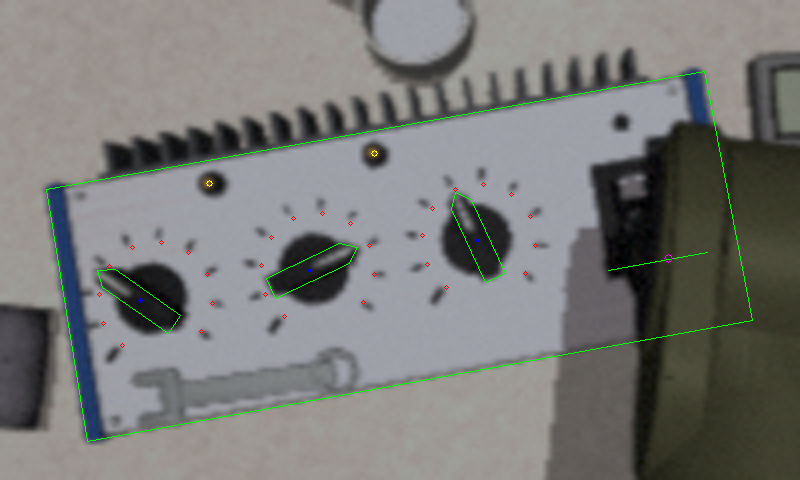

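View pics/n_side.png

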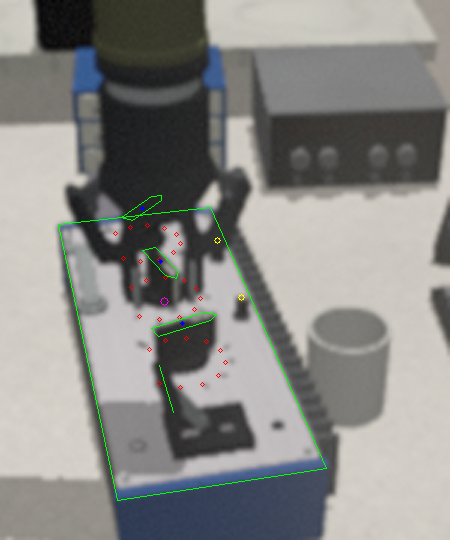

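```bash
python3 -m inch '{"twist":[[0,0,0],[0,0,0],[0,0,0],[0,0,0],[0,0,0],[0,0,0],[0,0,0],[0,0,0]],"translation":[[0,0,-0.015],[0,0,-0.03],[0,0,-0.045],[0,0,-0.06],[0,0,-0.075],[0,0,-0.093],[0,0,-0.093],[0,0,-0.093]],"grip":[0.6,0.6,0.6,0.6,0.6,0.6,0.6,0.6]}' 20
python3 -m inch '{"twist":[[0,0,0],[0,0,0],[0,0,0],[0,0,0],[0,0,0],[0,0,0],[0,0,0],[0,0,0],[0,0,0],[0,0,0]],"translation":[[0.009,0.0014,0],[0.018,0.0027,0],[0.027,0.0041,0],[0.036,0.0055,0],[0.045,0.0068,0],[0.054,0.0082,0],[0.063,0.0096,0],[0.071,0.0108,0],[0.071,0.0108,0],[0.071,0.0108,0]],"grip":[0.6,0.6,0.6,0.6,0.6,0.6,0.6,0.6,0.6,0.6]}' 20
python3 look.py o '(3,7,4)' 1.2
```

```text
time: 23.6
eef_pos: [505.9, -93.8, 136.6]
eef_rot: [0.536, 0.461, 0.536, -0.461]
wrist_force: [0.3, 0.3, 0.5]
gripper_width: 33.9
time: 24.85
eef_pos: [576.4, -82.8, 136.2]
eef_rot: [0.536, 0.461, 0.536, -0.461]
wrist_force: [-1.2, 1.1, 0.2]
gripper_width: 34.0
24.85 [576.4 -82.8 136.2] [-1.2  1.1  0.2] 34.0
```

View pics/o_side.png

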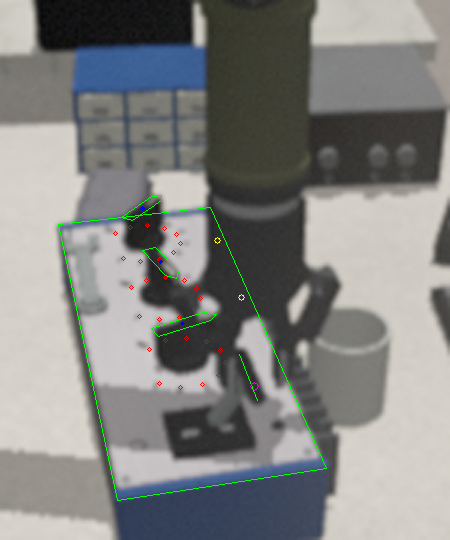

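```bash
python3 -m inch '{"twist":[[0,0,0],[0,0,0],[0,0,0],[0,0,0]],"translation":[[0.003,0.0005,0],[0.006,0.0009,0],[0.006,0.0009,0],[0.006,0.0009,0]],"grip":[0.6,0.6,0.6,0.6]}' 20
python3 -m inch '{"twist":[[0,0,0],[0,0,0],[0,0,0],[0,0,0],[0,0,0],[0,0,0],[0,0,0],[0,0,0],[0,0,0],[0,0,0],[0,0,0],[0,0,0]],"translation":[[-0.006,-0.0009,0],[-0.006,-0.0009,0],[-0.006,-0.0009,0.03],[-0.006,-0.0009,0.06],[-0.006,-0.0009,0.1],[-0.006,-0.0009,0.14],[-0.02,0.05,0.14],[-0.04,0.1,0.14],[-0.06,0.16,0.14],[-0.08,0.21,0.14],[-0.08,0.26,0.14],[-0.08,0.26,0.14]],"grip":[0.6,0.6,0.6,0.6,0.6,0.6,0.6,0.6,0.6,0.6,0.6,0.6]}' 20
python3 look.py p '(3,7,4)' 1.2
```

```text
time: 25.45
eef_pos: [577.2, -82.8, 135.6]
eef_rot: [0.532, 0.459, 0.539, -0.464]
wrist_force: [-15.6, 1.1, 8.7]
gripper_width: 33.9
time: 26.95
eef_pos: [501.9, 184.0, 276.3]
eef_rot: [0.538, 0.46, 0.538, -0.458]
wrist_force: [0.8, -0.4, -0.3]
gripper_width: 34.6
26.95 [501.9 184.  276.3] [ 0.8 -0.4 -0.3] 34.6
```

View pics/p_side.png

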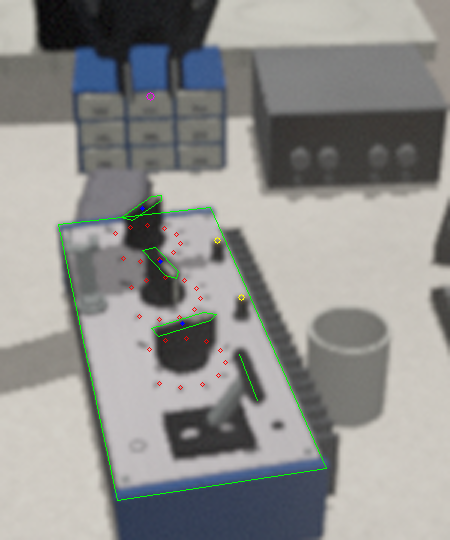

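View pics/p_top.png

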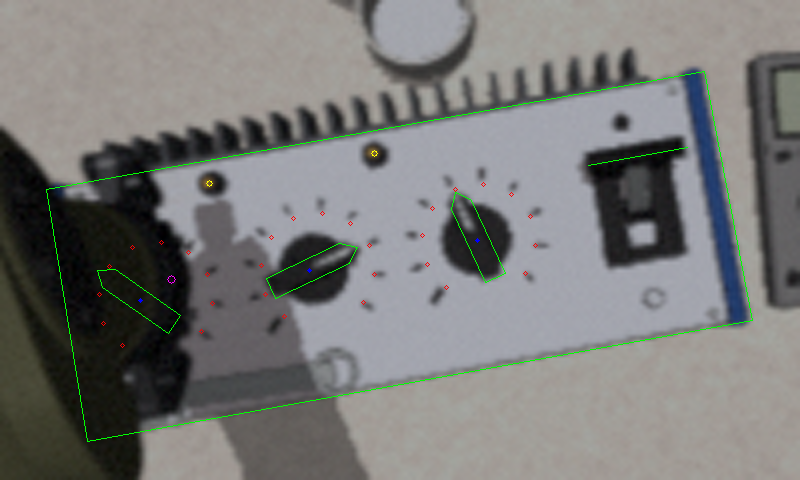

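The isolator is back at its starting image position, which is fully on. The middle dial reads 7 and the right dial 4. The left dial read 3 in the previous picture and nothing has touched it since. The arm is clear, so I am handing in.

```bash
python3 -c "
from rig import ticket
print(ticket.close_job())"
```

```text
the job is handed in; nothing more can be done
None
```

The load box is set to 3, 7 and 4, with the isolator pulled fully off before any dial was turned and thrown fully back on afterwards. I handed the job in at about 27 s of the 64 s limit, with the arm clear of everything.

- **Isolator:** I straddled the bar with the fingers and moved it onto each stop. The force rose to about 8 N at off and about 18 N at on, the highest I saw (I read forces only when each move ended).
- **Dials:** I gripped each knob at 20 N and turned the left from 4 to 3, the middle from 5 to 7 and the right from 2 to 4.
- **Last checks:** The top picture taken before re-energising showed all three pointers on 3, 7 and 4. The final pictures show the handle leaning away exactly as at the start, the middle dial on 7 and the right dial on 4.
- **Not fully confirmed:** In the final top picture the arm hid the left dial and part of the spanner. Nothing touched that dial after it was seen on 3. The load box and the mug look unmoved, but I did not check the multimeter, spool or case closely at the end.
- **Small disagreement:** The box position I worked out from the pictures was about 2 mm off from where the knobs and handle actually met the fingers. I corrected for that as I went.

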